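# Park the bottle, then lift and draw the sagging gate bolt and hold the gate ajar

## Task

The amber bottle stands where the little bench pen's gate has to swing: seat it upright and fully home in the round well of the white plastic block and let go of it. Then, at its black knob, lift the gate's sagging barrel bolt so that its end collar clears the keeper's bent lip while you draw it back towards the hinge until it is out of the keeper, and pull the spring-closed gate ajar towards you to about 20 degrees. Finish while the gripper is still holding the gate there against its spring; nothing is let go at the end, and the vial and stopper in the pen, the tape roll and the spanner stay where they are.

Things in the scene. Friction and masses are not known exactly. Their poses are not given: they have to be found in the camera images.
- pen: Low open-topped metal bench pen, 240 mm wide (y) and about 90 mm deep, fixed to the worktop, turned a little. Origin on the worktop, in the middle of the gate line; its +x points into the pen (away from the robot), +y along the gate from the hinge post to the latch post, z up. Its side and back walls are 60 mm high, its two front posts 100 mm high, at y = -113 mm (hinge) and y = +103 mm (latch, carrying the keeper on its front). Nothing in the pen is taller than 60 mm.
- gate: The pen's barred steel gate, 180 mm long, 96 mm high, 10 mm thick. Origin on its vertical hinge axis at worktop height, 105 mm from the pen's origin towards the pen's -y; y runs along the gate from the hinge to the free end. Its front carries two guide staples, tops at 102 mm height, at 65 mm and 162 mm from the hinge axis, in which the bolt runs 22 mm in front of the gate's mid-plane.
- gate_hinge (a joint): Opening angle of the gate in rad: 0 shut, growing as its free end swings out towards the robot (pen -x), stop at 1.3. A light spring always pulls it shut (about 2 to 3 N at the knob at 0.35 rad). It cannot open while the bolt's collar is in the keeper.
- bolt (a joint): How far the bolt is drawn back, in m, along the gate towards the hinge: 0 to 0.005 at the start (shot into the keeper), 0.036 fully drawn. It stays where it is left (about 1 N of friction). Sagging, the collar strikes the keeper's bent lip at about 0.008; the collar is clear of the keeper from 0.024 on.
- bolt_lift (a joint): How far the bolt is raised in its worn guides, in m: 0 sagging (it falls back by its own weight of 2 to 3 N), 0.016 at most. The collar passes over the lip when it is raised by more than 8 mm; 11 to 14 mm is comfortable.
- knob (a point): Centre of the grip of the bolt's black round upright knob: a vertical cylinder 20 mm in diameter, 30 mm tall (15 mm above and below this point), on a 10 mm stem that stands on the bolt rod. The point is 120 mm above the worktop while the bolt sags, 22 mm in front of the gate's mid-plane, and at the start about 149 mm from the hinge axis along the gate. The guide staples' tops are 18 mm below this point. The knob moves with the bolt (draw and lift) and with the gate.
- keeper_lip (a point): Middle of the top edge of the keeper's bent lip, 68 mm above the worktop, under the 12 mm bolt rod. The keeper is an open-topped dark steel saddle on the front of the latch post with a front wall up to 96 mm height; the bolt's end collar, 28 mm in diameter and 8 mm thick, lies behind the lip, on the side away from the gate. With the gate shut, this point lies 195 mm from the hinge axis along the gate line and 22 mm in front of it.
- bottle_mid (a point): Amber bottle with black screw cap, 102 mm tall; body 48 mm in diameter up to about 70 mm, cap 30 mm in diameter; about 0.12 kg. This point is on its axis half-way up (51 mm above its underside); z is its axis. It stands upright on the worktop in front of the gate.
- well_floor (a point): Centre of the floor of the round well in the fixed white plastic block (84 x 84 x 26 mm), 8 mm above the worktop. The well is 54 mm in diameter, 18 mm deep, its mouth chamfered 3 mm. With the bottle home its half-way point is 51 mm above this point.
- vial_in_pen: Bystander: small clear vial with white cap, 22 mm wide, 46 mm tall, standing in the pen; origin at its underside.
- stopper_in_pen: Bystander: black rubber stopper, 28 mm wide, 42 mm tall, standing in the pen; origin at its underside.
- tape: Bystander: roll of white tape lying flat to the right of the bottle, 60 mm wide, 13 mm high; origin at its underside.
- spanner: Bystander: small adjustable spanner lying flat, 139 mm long, 8 mm high; origin at its underside, middle.
- bottle: The same amber bottle; origin at the centre of its underside.
Not all that is in view belongs to the job. What is shaped like the bottle but red is not meant.

How it is judged:
By the outcome, as a careful person would: the job done as asked, in the order asked, and still so for the second after the job is handed in, while the arm keeps its last pose, push and grip.
It also fails if it takes over 45 s, if anything falls off the work surface, if the arm or the gripper's body presses on something with over 40 N, if the wrist force passes 120 N, or if a joint passes its speed limit or range.

## Robot

A 7-joint arm with a two-finger parallel gripper is mounted at the origin on a cart in front of the work surface, level with it; the furniture and walls round the work are solid. World frame = base frame: x ahead of the robot, y to its left, z up, the work surface at z = 0. Lengths are in m, angles in rad, forces in N, time in s.
With the tool pointing down it reaches from about 0.425 to 0.875 m from the base axis. Payload 8.4 kg.
Tool frame: the origin (TCP) lies on the centre line of the jaws, within the pads' length; the fingertips stand 17 mm ahead of it and the grasp point (between the pads) lies 2 mm behind it; z points along the fingers, x is the direction in which the jaws open and shut, and the axes are right-handed (so a half turn about z gives the same grasp; the last joint's range is limited). The gripper opens to 87 mm and grips with 3 to 60 N. Pads are 19 mm wide; open, the fingers measure 117 mm over their backs; the gripper's body (75 mm by 190 mm) begins 51 mm behind the grasp point.
Start: joints at [1.103, 0.333, 0.04, 1.465, -0.013, 1.343, -0.059], TCP at [0.234, -0.606, 0.24] pointing down, gripper open.
Joint ranges: [-2.58, 2.58], [-0.38, 2.09], [-1.3, 1.39], [0.25, 2.4], [-1.5, 4.64], [0.08, 2.09], [-2.65, 2.65]. Speed limits (rad/s): [2.22, 2.22, 2.79, 2.79, 3.14, 3.14, 3.14].

## Interface

Orientations are given as [roll, pitch, yaw] about the fixed x, y, z axes, in that order (R = Rz(yaw) Ry(pitch) Rx(roll)).
In Python, from plant import bot gives the robot as it stands. The module is installed in compiled form; this text tells all that it offers.
- The arm moves only by the tool play_rows, never from a script. Its argument "steps" is text: rows parted by semicolons, each of 7 numbers parted by spaces: the shift along the tool's x, y, z in cm, then the turn, a rotation vector about the tool's x, y, z in degrees, then the finger opening in cm, from 0 to 8.7. In form: x y z wx wy wz claw; .... A call has 1 to 20 rows; each row shifts and turns the commanded pose from where the row before left it, along the tool's axes as they then stand; what a row does not reach is not made up. A row lasts 1/8 s, in which the tool goes at most 62.5 mm and 10.7 degrees, less where a joint would pass 70% of its speed; a pose out of reach is approached as far as the arm can. A call with a gripper value outside its range is refused whole. The fingers move at their own pace and stop on an object; the grip force is fixed at half the most. Time passes only in rows, so rows that do not move let the fingers close. It gives the time, the measured TCP pose, the force and the opening at its end, in the units of the state.
- bot.read_state(): the state, without advancing time (a new reading comes with each control period).
- bot.get_image(name): name is "side" or "top"; returns a dict with "pixels" (400x640x3 uint8, red, green, blue), "fov_y" (degrees; the focal length in pixels is half the picture's height over the tangent of half this angle, whatever the lens; pixels are square), "cx", "cy" (the principal point, pixels), "distortion" ([k1, k2, p1, p2, k3] as OpenCV has them; the pictures are not rectified), "rvec" (rotation vector, rad) and "tvec" (3), from world to camera coordinates, as OpenCV has them. Camera axes: x right, y down, z forward; pixel columns grow to the right and rows downward; lengths in m; the calibration is good to about 2 mm. A picture is of the moment at which its call begins. There is no depth.
- bot.hand_in(): hands the job in, once; it reports no verdict.
The state is a dict: "t": time; "joint_pos": joint angles; "dq": joint speeds; "joint_torque": joint torques, N m; "position": TCP position; "tcp_rot": TCP orientation; "contact_force": force on the tool from outside, world axes, zero at the start; "moment": the same for the moment, N m; "opening": finger opening in m.
Only numpy, scipy, OpenCV 4.12 (cv2) and the standard library are available. Lean on these libraries where they do the work, as an engineer would, in place of code of your own. Each camera call takes 0.05 s, during which the arm holds its last target.

## Working session

There is one attempt and no reset: what is moved stays moved. The work goes in short steps, Python scripts to look and compute and a tool call to move; the robot and the scene stay as the last step left them, time stands still between calls to the robot, and variables do not carry over. Pictures are saved under pics/ and viewed, and the job is handed in when it is done.

Besides the shell and the picture viewer there is one more tool, called after ">>>" by a JSON object that holds its "name" and its "arguments". play_rows: Moves the arm, as the interface text tells. Its arguments: {"type":"object","properties":{"steps":{"type":"string"}},"required":["steps"]}

```bash
mkdir -p pics; cat > h.py <<'E'
import numpy as np, cv2
from plant import bot
from scipy.spatial.transform import Rotation as R
def cam(n):
    d=bot.get_image(n); f=200/np.tan(np.radians(d['fov_y'])/2)
    d['K']=np.array([[f,0,d['cx']],[0,f,d['cy']],[0,0,1.]]); d['D']=np.array(d['distortion'],float)
    return d
def proj(d,P):
    return cv2.projectPoints(np.array(P,float).reshape(-1,1,3),np.array(d['rvec'],float),np.array(d['tvec'],float),d['K'],d['D'])[0].reshape(-1,2)
def ray(d,uv):
    n=cv2.undistortPoints(np.array(uv,float).reshape(-1,1,2),d['K'],d['D']).reshape(-1,2)
    Rm=cv2.Rodrigues(np.array(d['rvec'],float))[0]; t=np.array(d['tvec'],float).reshape(3)
    C=-Rm.T@t; v=(Rm.T@np.c_[n,np.ones(len(n))].T).T
    return C,v
def atz(d,uv,z):
    C,v=ray(d,uv); return C+v*((z-C[2])/v[:,2])[:,None]
def tri(d1,u1,d2,u2):
    C1,v1=ray(d1,[u1]);C2,v2=ray(d2,[u2]);v1=v1[0]/np.linalg.norm(v1[0]);v2=v2[0]/np.linalg.norm(v2[0])
    A=np.c_[v1,-v2];s=np.linalg.lstsq(A,C2-C1,rcond=None)[0]
    a=C1+v1*s[0];b=C2+v2*s[1];return (a+b)/2,np.linalg.norm(a-b)
def save(d,name,crop=None,k=1):
    im=d['pixels'][:,:,::-1]
    if crop: x0,y0,x1,y1=crop; im=im[y0:y1,x0:x1]
    if k!=1: im=cv2.resize(im,None,fx=k,fy=k,interpolation=cv2.INTER_CUBIC)
    cv2.imwrite('pics/'+name,im)
E
python3 - <<'E'
from h import *
np.set_printoptions(precision=4,suppress=True)
for n in ('side','top'):
    d=cam(n); save(d,n+'0.png'); C,v=ray(d,[[320,200]]); print(n,d['fov_y'],d['D'],C,v)
s=bot.read_state(); print(s['position'],s['tcp_rot'],s['opening'],s['t'])
E
```

```text
side 56.567850167612576 [-0.0051  0.      0.      0.      0.    ] [ 0.457  -0.4598  0.5437] [[ 0.0469  0.8663 -0.4975]]
top 47.47719594276477 [-0.107  0.     0.     0.     0.   ] [0.1797 0.3431 1.2773] [[ 0.2667 -0.0551 -0.9623]]
[ 0.2342 -0.6059  0.2388] [ 3.1415  0.0014 -1.2019] 0.08736022752401792 0.1
```

View pics/side0.png

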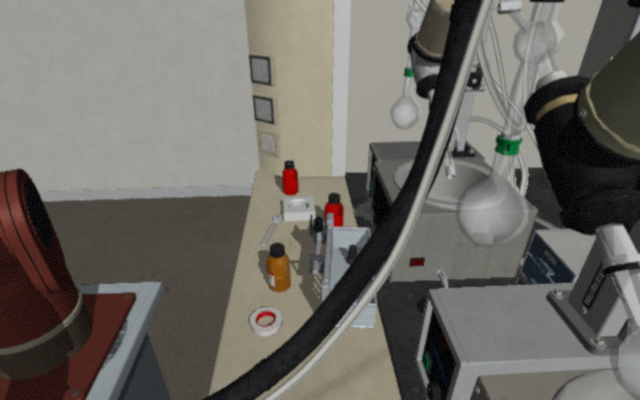

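View pics/top0.png

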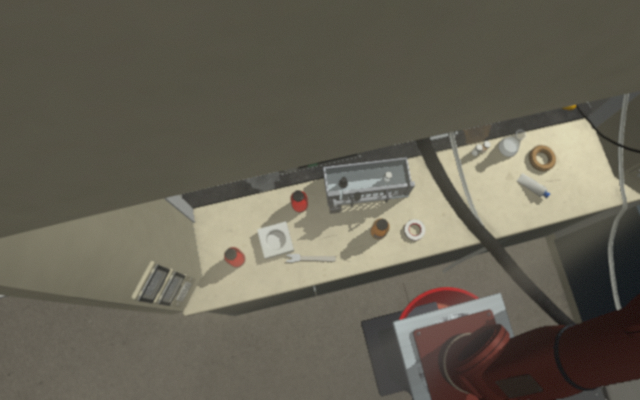

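Candidates: the amber bottle is at side (279,268) / top (380,229). Red look-alikes are at side (290,178) and (334,210) / top (234,257) and (299,201). I choose the amber one and check it in close crops.

```bash
python3 - <<'E'
from h import *
d=cam('side'); save(d,'side1.png',(230,170,390,350),4.0); save(d,'side1.png',(230,170,400,345),3.4)
d=cam('top'); save(d,'top1.png',(220,150,430,280),3.8)
E
```

```text
(no output)
```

View pics/side1.png

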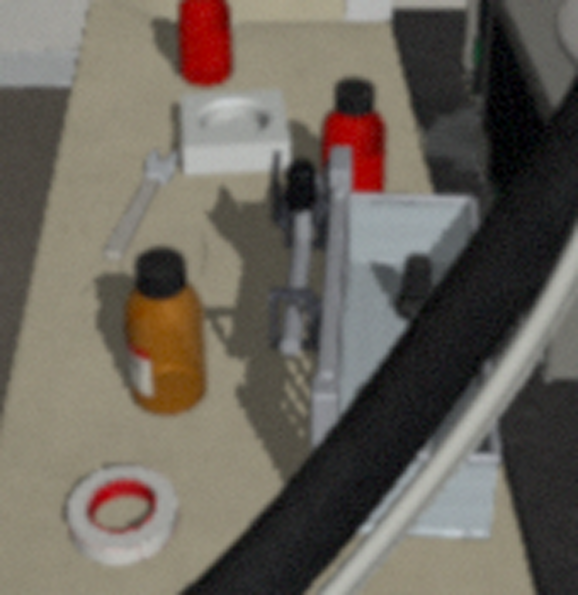

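View pics/top1.png

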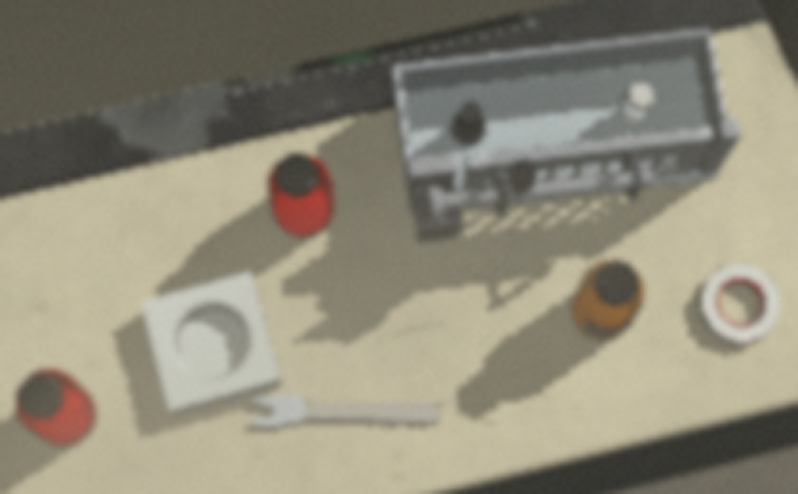

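```bash
python3 - <<'E'
from h import *
np.set_printoptions(precision=4,suppress=True)
S=cam('side');T=cam('top')
t=lambda x,y:(220+x/3.8-.37,150+y/3.8-.37)
s=lambda x,y:(230+x/3.4-.35,170+y/3.4-.35)
print('cap',tri(T,t(617,283),S,s(160,260)), atz(T,[t(617,283)],.102),atz(S,[s(160,260)],.102))
print('base side', atz(S,[s(167,410)],0))
print('well',atz(T,[t(212,341)],.026),atz(S,[s(234,118)],.026))
print('blk top',atz(T,[t(145,302),t(250,272),t(280,380),t(172,408)],.026))
print('blk side',atz(S,[s(180,96),s(280,92),s(289,142),s(181,143)],.026))
print('knob',tri(T,t(521,172),S,s(301,170)),atz(T,[t(521,172)],.135),atz(S,[s(301,165)],.135))
# pen back corners & front at z .06
print('pen back',atz(T,[t(395,68),t(708,32)],.06))
print('tape',atz(T,[t(740,303)],.013),atz(S,[s(123,506)],.013))
print('spanner',atz(T,[t(265,410),t(440,412)],.004))
E
```

```text
cap (array([0.4024, 0.1321, 0.1019]), np.float64(0.0019561631486000905)) [[0.4014 0.132  0.102 ]] [[0.4034 0.1323 0.102 ]]
base side [[0.4019 0.1167 0.    ]]
well [[0.4453 0.4197 0.026 ]] [[0.4456 0.4213 0.026 ]]
blk top [[0.4859 0.4618 0.026 ]
 [0.4895 0.3811 0.026 ]
 [0.4051 0.3775 0.026 ]
 [0.4038 0.4587 0.026 ]]
blk side [[0.4009 0.4603 0.026 ]
 [0.4843 0.4618 0.026 ]
 [0.4883 0.3816 0.026 ]
 [0.4039 0.3853 0.026 ]]
knob (array([0.488 , 0.1802, 0.1298]), np.float64(0.00026947544819856423)) [[0.4867 0.181  0.135 ]] [[0.4877 0.1777 0.135 ]]
pen back [[0.6077 0.2408 0.06  ]
 [0.5795 0.0044 0.06  ]]
tape [[0.381  0.0302 0.013 ]] [[0.3821 0.0299 0.013 ]]
spanner [[0.3898 0.394  0.004 ]
 [0.3573 0.2684 0.004 ]]
```

```bash
python3 - <<'E'
from h import *
d=cam('side'); save(d,'side2.png',(295,190,395,300),5.4)
d=cam('top'); save(d,'top2.png',(310,150,420,220),7.2)
E
```

```text
(no output)
```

View pics/side2.png

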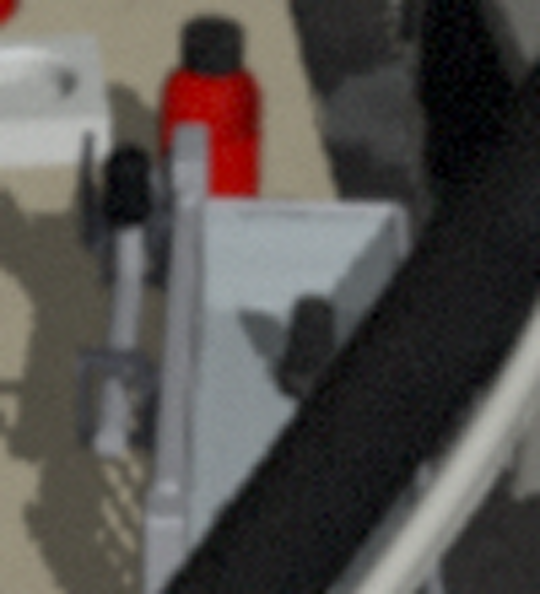

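View pics/top2.png

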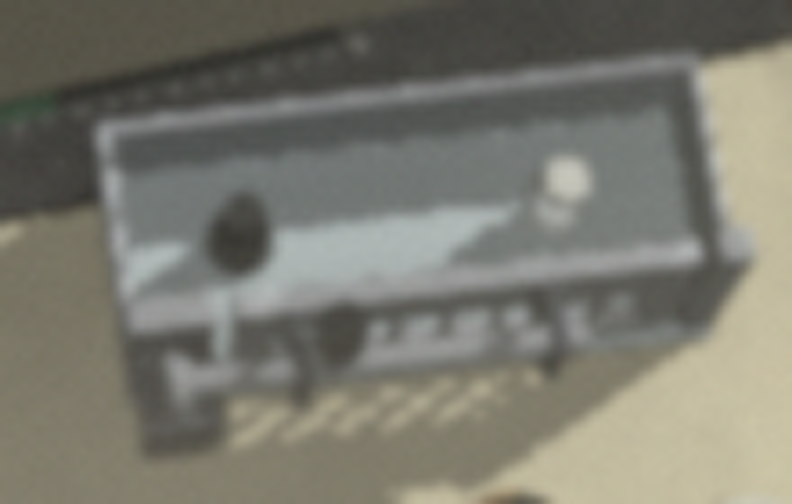

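```bash
python3 - <<'E'
from h import *
np.set_printoptions(precision=3,suppress=True)
S=cam('side');T=cam('top')
side=np.array([(475,0),(455,80),(425,170),(385,250),(330,310),(270,355),(215,395)],float)
f=lambda p,n:np.array([np.interp(np.linspace(0,len(p)-1,n),range(len(p)),p[:,k]) for k in(0,1)]).T
top=np.array([(425,140),(445,180),(480,225),(520,265),(570,315)],float)
sd=f(side,120)
for u in f(top,9):
    r=[(tri(T,u,S,w)[1],*tri(T,u,S,w)[0]) for w in sd]
    r.sort(); print(u,np.array(r[0]))
print(proj(T,[[.234,-.606,.24],[.234,-.606,.4],[0,0,.3],[.5,-.2,.24],[.5,-.2,0]]))
print(proj(S,[[.5,-.2,.24],[.5,-.2,0],[.45,-.1,.2]]))
t=lambda x,y:(220+x/3.8-.37,150+y/3.8-.37)
print('reds',atz(T,[t(297,175),t(40,394)],.102))
print('post etc', atz(T,[(310+130/7.2,150+315/7.2),(310+700/7.2,150+247/7.2)],.096))
im=S['pixels'];print(bot.read_state()['t'])
E
```

```text
[425. 140.] [ 0.001  0.572 -0.021  0.194]
[435. 160.] [ 0.001  0.525 -0.044  0.151]
[445. 180.] [ 0.     0.476 -0.067  0.113]
[462.5 202.5] [ 0.001  0.408 -0.103  0.087]
[480. 225.] [ 0.001  0.339 -0.14   0.063]
[500. 245.] [ 0.062  0.301 -0.163  0.071]
[520. 265.] [ 0.135  0.27  -0.18   0.091]
[545. 290.] [ 0.22   0.234 -0.2    0.125]
[570. 315.] [ 0.301  0.203 -0.217  0.165]
[[679.237 204.991]
 [726.121 186.469]
 [504.921 369.777]
 [504.365 143.287]
 [474.642 174.388]]
[[348.718 330.159]
 [342.297 451.905]
 [300.033 291.876]]
reds [[0.532 0.331 0.102]
 [0.421 0.538 0.102]]
post etc [[0.519 0.25  0.096]
 [0.493 0.033 0.096]]
0.5
```

```bash
python3 - <<'E'
from h import *
np.set_printoptions(precision=3,suppress=True)
S=cam('side');T=cam('top')
side=np.array([(455,80),(425,170),(385,250),(330,310),(270,355),(215,395)],float)
C,v=ray(S,side)
for k in range(6):
    for dd in (.25,.32,.4,.5,.6,.75):
        P=C+v[k]*dd; print(side[k],dd,P,proj(T,[P])[0])
save(T,'top3.png',(400,80,640,340),2.3)
save(S,'side3.png',(180,0,640,400),1.7)
E
```

```text
[455.  80.] 0.25 [ 0.562 -0.207  0.488] [540.997  68.264]
[455.  80.] 0.32 [ 0.592 -0.136  0.473] [501.959  66.31 ]
[455.  80.] 0.4 [ 0.625 -0.055  0.455] [458.041  64.449]
[455.  80.] 0.5 [0.667 0.047 0.433] [404.638  62.624]
[455.  80.] 0.6 [0.709 0.148 0.41 ] [353.305  61.295]
[455.  80.] 0.75 [0.772 0.3   0.377] [280.816  60.101]
[425. 170.] 0.25 [ 0.54  -0.236  0.436] [546.65   87.579]
[425. 170.] 0.32 [ 0.563 -0.174  0.406] [511.412  90.55 ]
[425. 170.] 0.4 [ 0.59  -0.103  0.372] [472.781  93.99 ]
[425. 170.] 0.5 [ 0.623 -0.013  0.329] [427.119  98.28 ]
[425. 170.] 0.6 [0.656 0.076 0.286] [384.438 102.493]
[425. 170.] 0.75 [0.706 0.21  0.221] [325.897 108.575]
[385. 250.] 0.25 [ 0.511 -0.263  0.39 ] [552.483 106.808]
[385. 250.] 0.32 [ 0.527 -0.207  0.347] [520.351 114.217]
[385. 250.] 0.4 [ 0.544 -0.144  0.298] [485.803 122.255]
[385. 250.] 0.5 [ 0.566 -0.065  0.236] [445.816 131.642]
[385. 250.] 0.6 [0.587 0.014 0.175] [409.203 140.309]
[385. 250.] 0.75 [0.62  0.132 0.083] [360.061 152.046]
[330. 310.] 0.25 [ 0.473 -0.281  0.356] [558.928 126.876]
[330. 310.] 0.32 [ 0.478 -0.
[... 248 characters left out ...]
3 195.699]
[270. 355.] 0.25 [ 0.432 -0.295  0.33 ] [565.275 146.269]
[270. 355.] 0.32 [ 0.425 -0.248  0.27 ] [537.57  162.308]
[270. 355.] 0.4 [ 0.417 -0.196  0.202] [508.298 179.132]
[270. 355.] 0.5 [ 0.407 -0.13   0.116] [475.054 198.101]
[270. 355.] 0.6 [ 0.397 -0.064  0.03 ] [445.179 215.033]
[270. 355.] 0.75 [ 0.381  0.035 -0.098] [405.865 237.157]
[215. 395.] 0.25 [ 0.394 -0.307  0.307] [570.828 163.509]
[215. 395.] 0.32 [ 0.376 -0.264  0.241] [544.781 183.145]
[215. 395.] 0.4 [ 0.356 -0.215  0.165] [517.408 203.564]
[215. 395.] 0.5 [ 0.331 -0.153  0.07 ] [486.505 226.374]
[215. 395.] 0.6 [ 0.306 -0.092 -0.025] [458.9   246.548]
[215. 395.] 0.75 [ 0.268 -0.    -0.167] [422.811 272.653]
```

View pics/top3.png

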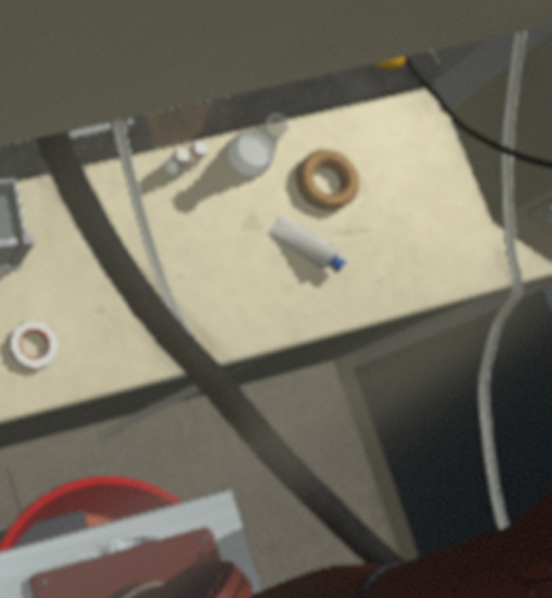

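View pics/side3.png

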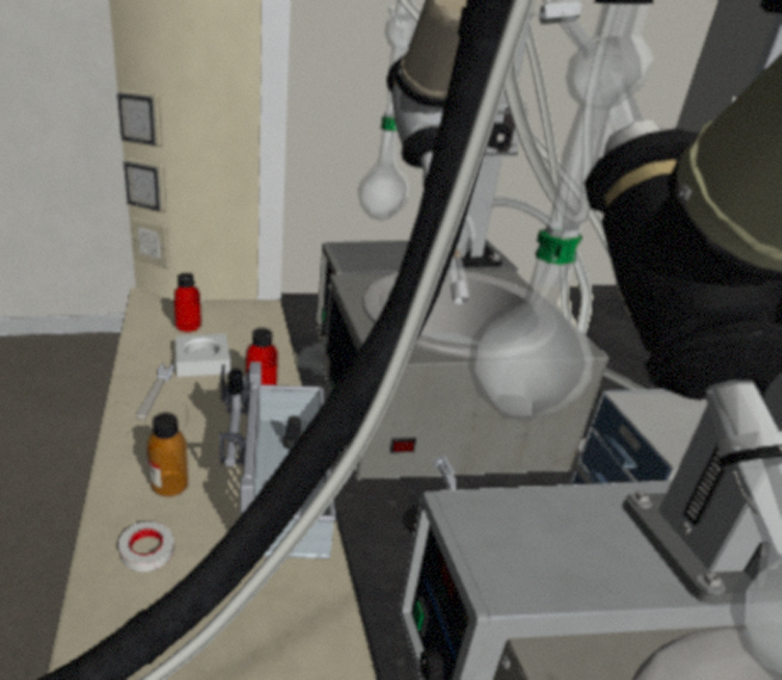

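Findings:
- The amber bottle's axis is at about (0.4025, 0.132), and its cap triangulates to 0.102 m high, as it should.
- The well is at about (0.4455, 0.4205).
- The knob is at about (0.488, 0.180), and pen yaw is about -6.8°.
- The back-wall corners put the pen depth at 90 mm, which agrees.
- A hose hangs across the bench near y ≈ -0.1 at low height.

I'll swing over the hose high and drawn in.

>>> {"name": "play_rows", "arguments": {"steps": "-5 0 -3 0 0 0 8.7;-5 0 -3 0 0 0 8.7;-5 0 -3 0 0 0 8.7;-0.34 -5.83 0 0 0 -6.7 8.7;-0.34 -5.83 0 0 0 -6.7 8.7"}}

```text
t: 1.23
position: [0.2841, -0.4113, 0.3307]
tcp_rot: [-3.141, -0.003, -0.966]
contact_force: [0.9, -1.1, -0.6]
opening: 0.0869
```

```bash
cat > st.py <<'E'
from h import *
np.set_printoptions(precision=4,suppress=True)
s=bot.read_state()
for k in('t','position','tcp_rot','joint_pos','contact_force','opening'):print(k,np.array(s[k]))
E
python3 st.py
```

```text
t 1.225
position [ 0.2841 -0.4113  0.3307]
tcp_rot [-3.1414 -0.0025 -0.9663]
joint_pos [ 0.9731 -0.0032 -0.0954  1.6708 -0.0002  1.4714 -0.0886]
contact_force [ 0.8504 -1.0935 -0.5969]
opening 0.08686742433803968
```

>>> {"name": "play_rows", "arguments": {"steps": "-0.34 -5.83 0 0 0 -6.7 8.7;-0.34 -5.83 0 0 0 -6.7 8.7;-0.34 -5.83 0 0 0 -6.7 8.7;-0.34 -5.83 0 0 0 -6.7 8.7;-0.34 -5.83 0 0 0 -6.7 8.7;-0.34 -5.83 0 0 0 -6.7 8.7;-0.34 -5.83 0 0 0 -6.7 8.7;-0.34 -5.83 0 0 0 -6.7 8.7;-0.34 -5.83 0 0 0 -6.7 8.7;-0.34 -5.83 0 0 0 -6.7 8.7;-0.34 -5.83 0 0 0 -6.7 8.7;0 0 0 0 0 -10 8.7;0 0 0 0 0 -10 8.7;0 0 0 0 0 -10 8.7;0 0 0 0 0 -10 8.7;0 0 0 0 0 -10 8.7;0 0 0 0 0 -10 8.7"}}

```text
t: 3.35
position: [0.4748, 0.156, 0.3297]
tcp_rot: [3.141, 0.0, 1.371]
contact_force: [0.0, -0.5, 0.5]
opening: 0.0869
```

```bash
python3 st.py; python3 - <<'E'
from h import *
d=cam('side'); save(d,'side4.png');d=cam('top'); save(d,'top4.png')
E
```

```text
t 3.35
position [0.4748 0.156  0.3297]
tcp_rot [3.1412 0.     1.3711]
joint_pos [ 0.3424  0.0335 -0.7573  1.6436  0.0234  1.4734  0.9542]
contact_force [ 0.0489 -0.4992  0.5056]
opening 0.08691271668426191
```

View pics/side4.png

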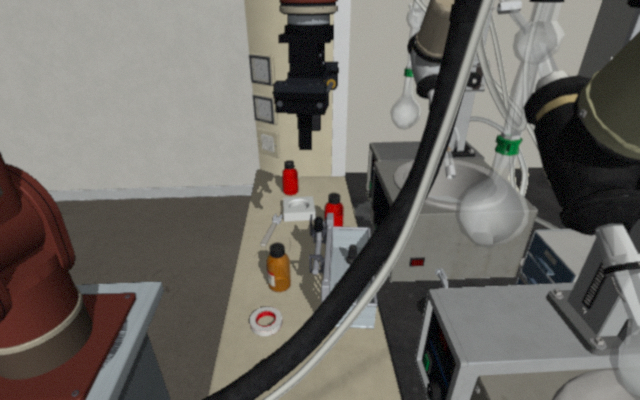

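View pics/top4.png

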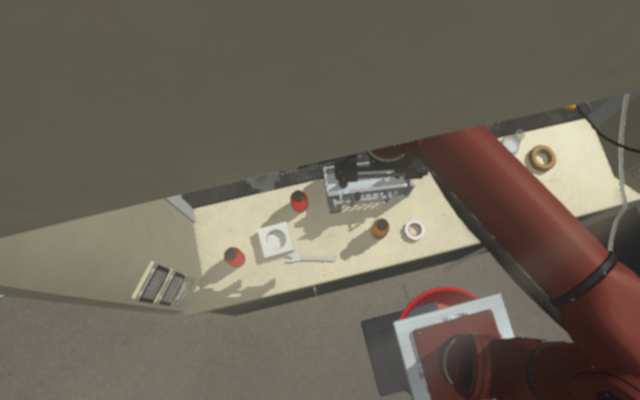

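The gripper is above the pen at side (305,120). The bottle and the others are undisturbed. Next I go above the bottle.

>>> {"name": "play_rows", "arguments": {"steps": "-1.9 -3.3 3 0 0 0 8.7;-1.88 -3.3 4 0 0 0 8.7;0 0 4 0 0 0 8.7;0 0 2 0 0 0 8.7;0 0 0 0 0 0 8.7"}}

```text
t: 4.08
position: [0.4017, 0.1322, 0.1987]
tcp_rot: [-3.14, 0.001, 1.362]
contact_force: [-0.2, 0.3, 0.3]
opening: 0.0874
```

```bash
python3 st.py; python3 - <<'E'
from h import *
d=cam('side'); save(d,'side5.png',(220,120,360,320),3);d=cam('top'); save(d,'top5.png',(320,150,460,270),5)
E
```

```text
t 4.075
position [0.4017 0.1322 0.1987]
tcp_rot [-3.1396  0.0007  1.362 ]
joint_pos [ 0.3839 -0.0892 -0.7512  2.0027 -0.0656  1.2069  1.0201]
contact_force [-0.2008  0.2793  0.3405]
opening 0.0874492984688561
```

View pics/side5.png

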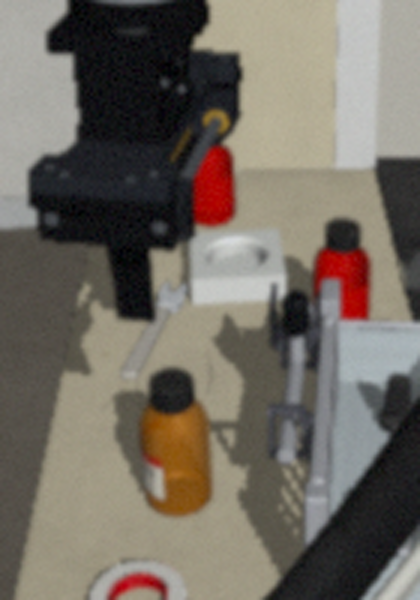

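View pics/top5.png

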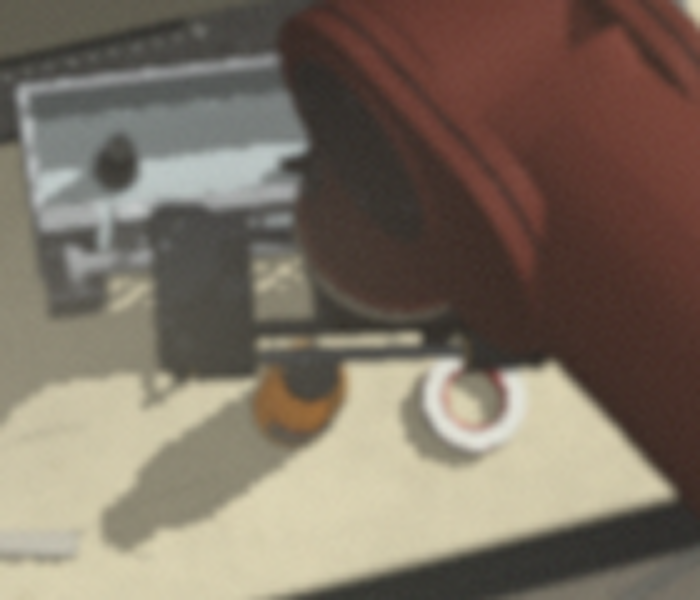

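>>> {"name": "play_rows", "arguments": {"steps": "0 0 5 0 0 0 8.7;0 0 5 0 0 0 8.7;0 0 2 0 0 0 8.7;0 0 1.2 0 0 0 8.7;0 0 1 0 0 0 8.7;0 0 0 0 0 0 8.7"}}

```text
t: 4.92
position: [0.4028, 0.1325, 0.0578]
tcp_rot: [3.141, -0.0, 1.365]
contact_force: [0.2, -0.6, 0.4]
opening: 0.087
```

```bash
python3 st.py; python3 - <<'E'
from h import *
d=cam('side'); save(d,'side6.png',(220,120,360,320),3)
E
```

```text
t 4.925
position [0.4028 0.1325 0.0578]
tcp_rot [ 3.1415 -0.0002  1.365 ]
joint_pos [ 0.3363  0.132  -0.7844  2.158   0.1195  0.8932  0.8462]
contact_force [ 0.222  -0.5882  0.4274]
opening 0.08703893638068491
```

View pics/side6.png

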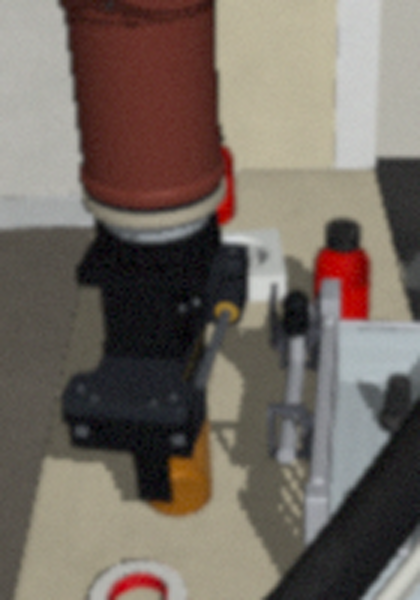

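>>> {"name": "play_rows", "arguments": {"steps": "0 0 0 0 0 0 3;0 0 0 0 0 0 3;0 0 0 0 0 0 3;0 0 0 0 0 0 3"}}

```text
t: 5.48
position: [0.4026, 0.1324, 0.0577]
tcp_rot: [3.141, -0.0, 1.365]
contact_force: [0.1, 0.2, 0.4]
opening: 0.0552
```

>>> {"name": "play_rows", "arguments": {"steps": "0 0 0 0 0 0 3;0 0 0 0 0 0 3;0 0 0 0 0 0 3;0 0 -1 0 0 0 3;0 0 -1 0 0 0 3;0 0 0 0 0 0 3"}}

```text
t: 6.22
position: [0.4033, 0.1326, 0.0786]
tcp_rot: [3.14, -0.0, 1.365]
contact_force: [0.2, 0.1, -2.5]
opening: 0.0472
```

```bash
python3 st.py; python3 - <<'E'
from h import *
d=cam('side'); save(d,'side7.png',(220,120,360,320),3)
E
```

```text
t 6.225
position [0.4033 0.1326 0.0786]
tcp_rot [ 3.1397 -0.0005  1.3652]
joint_pos [ 0.3516  0.0913 -0.7898  2.1401  0.0814  0.9369  0.8809]
contact_force [ 0.2339  0.1019 -2.5001]
opening 0.04722688839440972
```

View pics/side7.png

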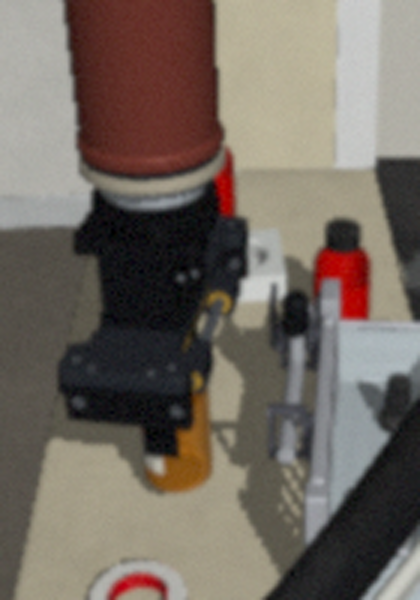

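The bottle is held (opening 47 mm, raised 21 mm). I raise it more and carry it to above the well.

>>> {"name": "play_rows", "arguments": {"steps": "0 0 -2 0 0 0 3;0 0 -2 0 0 0 3;2 -0.1 0 0 0 0 3;3.6 -0.22 0 0 0 0 3;3.6 -0.22 0 0 0 0 3;3.6 -0.22 0 0 0 0 3;3.6 -0.22 0 0 0 0 3;3.6 -0.22 0 0 0 0 3;3.6 -0.22 0 0 0 0 3;3.6 -0.22 0 0 0 0 3;1.8 -0.1 0 0 0 0 3;0 0 0 0 0 0 3;0 0 0 0 0 0 3"}}

```text
t: 7.9
position: [0.4449, 0.4185, 0.1173]
tcp_rot: [3.142, 0.001, 1.365]
contact_force: [-0.1, -0.8, -2.1]
opening: 0.0471
```

```bash
python3 st.py; python3 - <<'E'
from h import *
d=cam('side'); save(d,'side8.png',(240,120,360,240),5);d=cam('top'); save(d,'top8.png',(230,170,350,270),5)
E
```

```text
t 7.9
position [0.4449 0.4185 0.1173]
tcp_rot [3.1415 0.0013 1.3645]
joint_pos [-0.1727  0.481  -0.8416  1.6726  0.3858  1.164   0.2506]
contact_force [-0.1144 -0.7645 -2.0521]
opening 0.04707390125572661
```

View pics/side8.png

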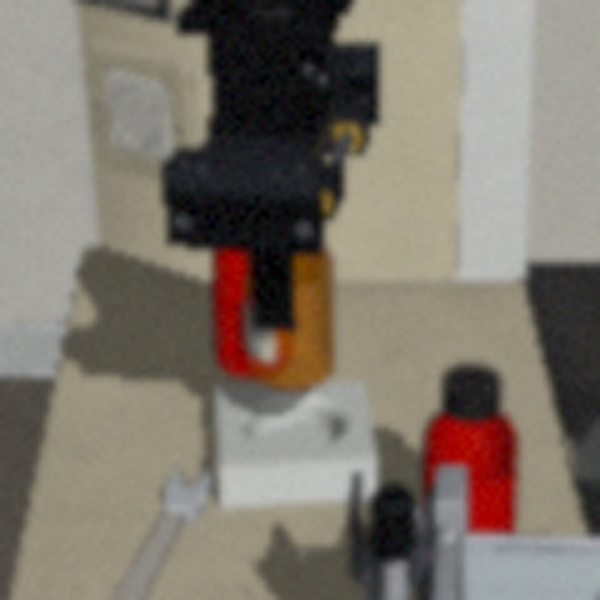

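View pics/top8.png

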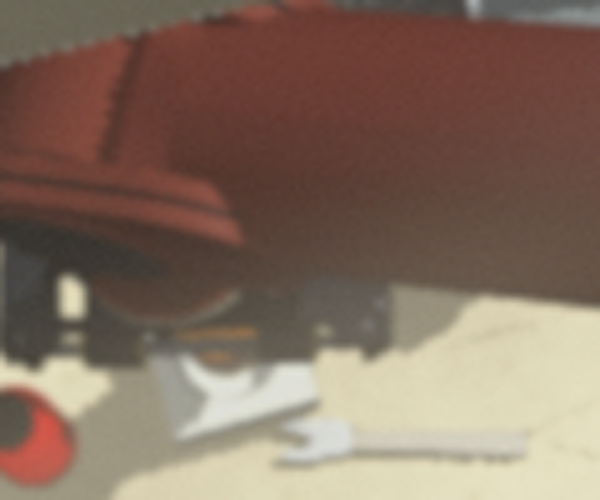

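```bash
cat > ov.py <<'E'
from h import *
def circ(c,r,z,n=72):
    a=np.linspace(0,2*np.pi,n); return np.c_[c[0]+r*np.cos(a),c[1]+r*np.sin(a),np.full(n,z)]
def overlay(d,name,crop,k,curves):
    x0,y0,x1,y1=crop; im=cv2.resize(d['pixels'][y0:y1,x0:x1,::-1],None,fx=k,fy=k,interpolation=cv2.INTER_CUBIC)
    for P,col in curves:
        u=proj(d,P); q=((u-[x0,y0]+.5)*k-.5)
        cv2.polylines(im,[np.int32(np.round(q*8))],False,col,1,cv2.LINE_AA,3)
    cv2.imwrite('pics/'+name,im)
E
python3 - <<'E'
from ov import *
p=bot.read_state()['position'][:2]; w=(.4455,.4205)
cv=[(circ(p,.024,.0596),(255,255,0)),(circ(p,.024,.125),(255,255,0)),(circ(w,.027,.026),(0,255,0)),(circ(w,.030,.026),(0,255,0)),(circ((.421,.538),.024,.0),(255,0,255))]
d=cam('side'); overlay(d,'side9.png',(265,150,335,230),8,cv)
d=cam('top'); overlay(d,'top9.png',(245,220,315,270),10,cv)
E
```

```text
(no output)
```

View pics/side9.png

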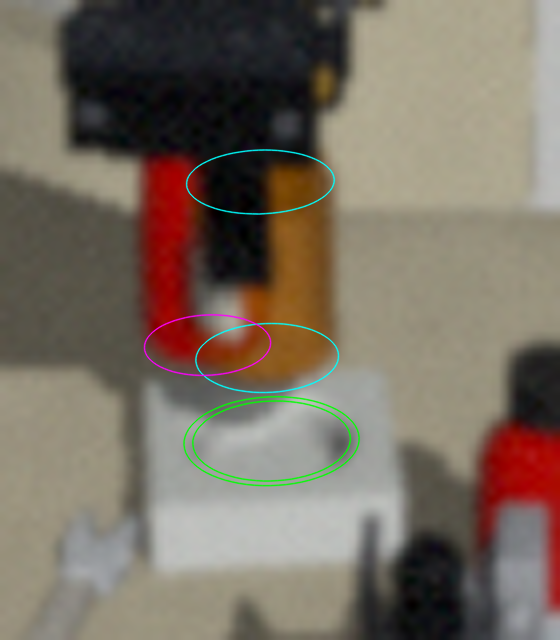

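View pics/top9.png

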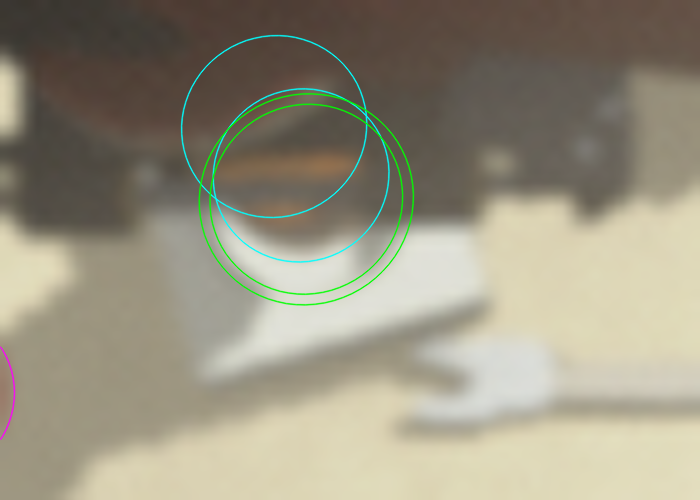

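```bash
python3 - <<'E'
from ov import *
S=cam('side');T=cam('top')
S['pixels']=cv2.imread('pics/side0.png')[:,:,::-1];T['pixels']=cv2.imread('pics/top0.png')[:,:,::-1]
b=(.4028,.1325)
cv=[(circ(b,.024,.0),(255,255,0)),(circ(b,.024,.065),(255,255,0)),(circ(b,.015,.102),(255,0,255))]
overlay(S,'o1.png',(255,230,305,300),8,cv)
overlay(T,'o2.png',(350,200,410,260),8,cv)
w=(.4455,.4205)
cv=[(circ(w,.027,.026),(0,255,0)),(circ(w,.030,.026),(0,255,0)),(circ(w,.027,.008),(0,255,0))]
overlay(S,'o3.png',(275,190,325,230),10,cv)
overlay(T,'o4.png',(250,215,300,265),10,cv)
a=[cv2.imread(f'pics/o{i}.png') for i in(1,2,3,4)]
H=600;W=800
c=np.zeros((600,800,3),np.uint8)
a=[cv2.resize(x,(400,300*1)) if 0 else x[:300*2] for x in a]
def put(x,X,Y,w,h):
    k=min(w/x.shape[1],h/x.shape[0]);x=cv2.resize(x,None,fx=k,fy=k);c[Y:Y+x.shape[0],X:X+x.shape[1]]=x
for i,x in enumerate(a): put(x,(i%2)*400,(i//2)*300,400,300)
cv2.imwrite('pics/o.png',c)
E
```

```text
(no output)
```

View pics/o.png

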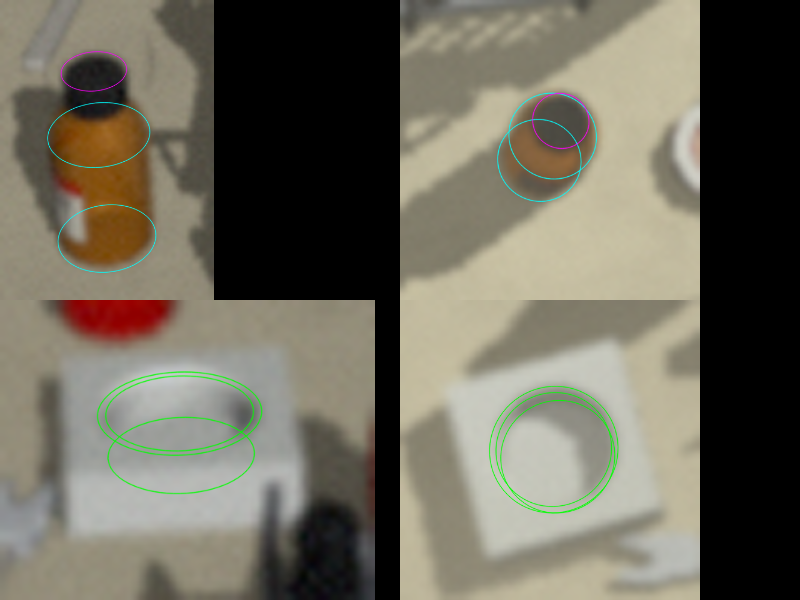

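The bottle in the hand shows the same offset (about 1 px) against the model as it did before grasping, so it's centred on the TCP. I nudge it by about 2 mm and go down to just above the rim.

>>> {"name": "play_rows", "arguments": {"steps": "0.2 0.1 1 0 0 0 3;0 0 1.2 0 0 0 3;0 0 0.4 0 0 0 3;0 0 0 0 0 0 3"}}

```text
t: 8.7
position: [0.4457, 0.4215, 0.0909]
tcp_rot: [-3.141, 0.001, 1.366]
contact_force: [-0.5, -0.0, -1.0]
opening: 0.0469
```

```bash
python3 st.py; python3 - <<'E'
from ov import *
p=bot.read_state()['position'];b=p[2]-.0577; w=(.4455,.4205)
cv=[(circ(p,.024,b),(255,255,0)),(circ(w,.030,.026),(0,255,0))]
d=cam('side'); overlay(d,'side10.png',(265,150,335,230),8,cv)
d=cam('top'); overlay(d,'top10.png',(245,220,315,270),10,cv)
E
```

```text
t 8.7
position [0.4457 0.4215 0.0909]
tcp_rot [-3.1408  0.0007  1.3656]
joint_pos [-0.1892  0.5138 -0.8264  1.689   0.412   1.1234  0.2318]
contact_force [-0.494  -0.0401 -0.9649]
opening 0.04688132925787647
```

View pics/side10.png

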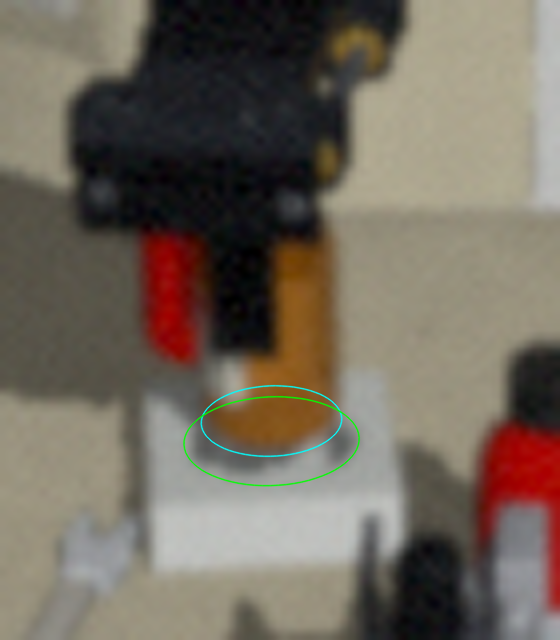

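View pics/top10.png

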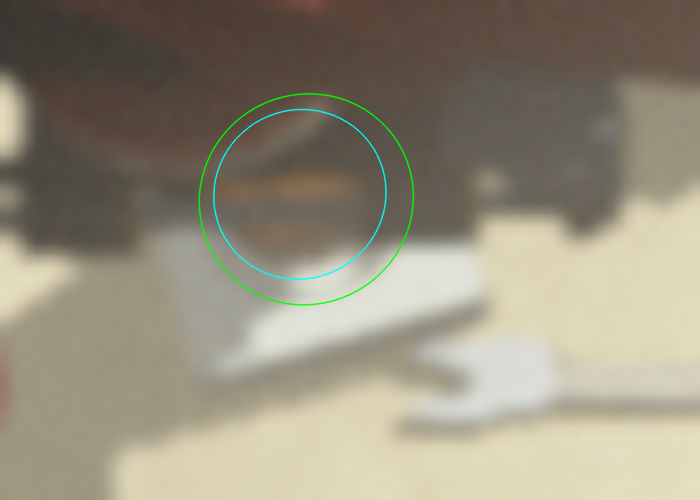

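>>> {"name": "play_rows", "arguments": {"steps": "-0.05 0 0.7 0 0 0 3;0 0 0.6 0 0 0 3;0 0 0 0 0 0 3"}}

```text
t: 9.18
position: [0.4457, 0.4207, 0.0778]
tcp_rot: [-3.141, 0.001, 1.365]
contact_force: [-0.2, 0.4, -1.3]
opening: 0.0472
```

The bottle is 6 mm into the well with no contact force. I continue down.

>>> {"name": "play_rows", "arguments": {"steps": "0 0 0.5 0 0 0 3;0 0 0.4 0 0 0 3;0 0 0.2 0 0 0 3;0 0 0.1 0 0 0 3;0 0 0 0 0 0 3"}}

```text
t: 9.8
position: [0.4459, 0.4212, 0.0666]
tcp_rot: [-3.142, -0.0, 1.365]
contact_force: [-0.1, -0.0, -1.6]
opening: 0.0471
```

>>> {"name": "play_rows", "arguments": {"steps": "0 0 0.1 0 0 0 3;0 0 0.1 0 0 0 3;0 0 0 0 0 0 3"}}

```text
t: 10.18
position: [0.4462, 0.4213, 0.0656]
tcp_rot: [3.141, -0.0, 1.365]
contact_force: [-2.2, -3.8, 8.6]
opening: 0.0469
```

It touches the floor at exactly the expected height (Fz +8.6 N). I release.

>>> {"name": "play_rows", "arguments": {"steps": "0 0 0 0 0 0 5.5;0 0 0 0 0 0 6.5;0 0 0 0 0 0 7.5;0 0 0 0 0 0 7.5;0 0 0 0 0 0 7.5"}}

```text
t: 10.8
position: [0.4459, 0.4212, 0.0645]
tcp_rot: [-3.142, -0.0, 1.365]
contact_force: [-1.1, -0.4, 0.4]
opening: 0.0742
```

```bash
python3 st.py; python3 - <<'E'
from ov import *
d=cam('side'); save(d,'side11.png',(255,130,345,240),5)
E
```

```text
t 10.8
position [0.4459 0.4212 0.0645]
tcp_rot [-3.1415 -0.0001  1.3654]
joint_pos [-0.2014  0.5422 -0.8102  1.7105  0.4377  1.0797  0.2139]
contact_force [-1.116  -0.3951  0.3802]
opening 0.07422698092525269
```

View pics/side11.png

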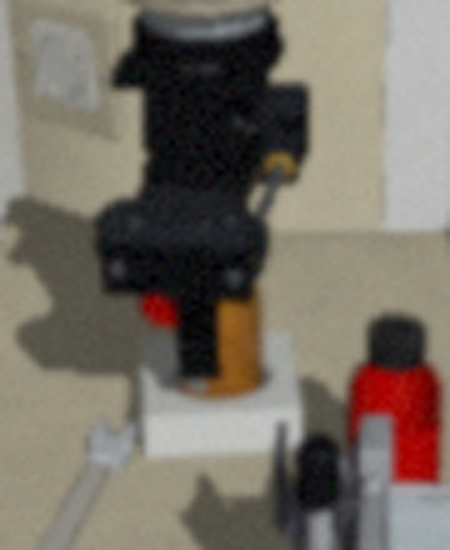

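>>> {"name": "play_rows", "arguments": {"steps": "0 0 -2 0 0 0 8;0 0 -4.5 0 0 0 8;0 0 -4.5 0 0 0 8;0 0 -4 0 0 0 8;-4.5 1.8 0 0 0 0 8;-4.5 1.8 0 0 0 0 8;-4.5 1.8 0 0 0 0 6;-4.6 1.8 0 0 0 0 6;-4.6 1.8 0 0 0 -5 6;0 0 0 0 0 0 6"}}

```text
t: 12.1
position: [0.489, 0.1764, 0.2157]
tcp_rot: [3.14, 0.002, 1.447]
contact_force: [-0.1, 1.1, 1.3]
opening: 0.0606
```

```bash
python3 st.py; python3 - <<'E'
from ov import *
w=(.4455,.4205)
cv=[(circ(w,.024,.008),(255,255,0)),(circ(w,.015,.110),(255,255,0)),(circ((.488,.180),.01,.135),(0,255,0)),(circ((.488,.180),.01,.105),(0,255,0))]
d=cam('side'); overlay(d,'side12.png',(255,110,375,250),4.2,cv)
d=cam('top'); overlay(d,'top12.png',(230,160,430,270),3.8,cv)
E
```

```text
t 12.1
position [0.489  0.1764 0.2157]
tcp_rot [3.14   0.0016 1.4473]
joint_pos [ 0.3452  0.162  -0.8466  1.7778  0.1297  1.2581  0.9124]
contact_force [-0.088   1.0971  1.2913]
opening 0.06056400035011152
```

View pics/side12.png

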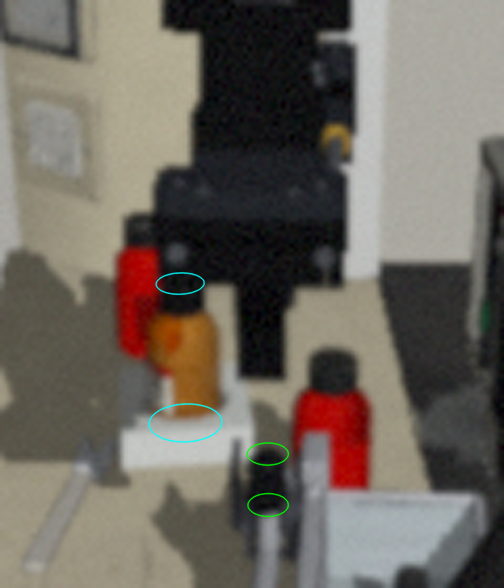

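View pics/top12.png

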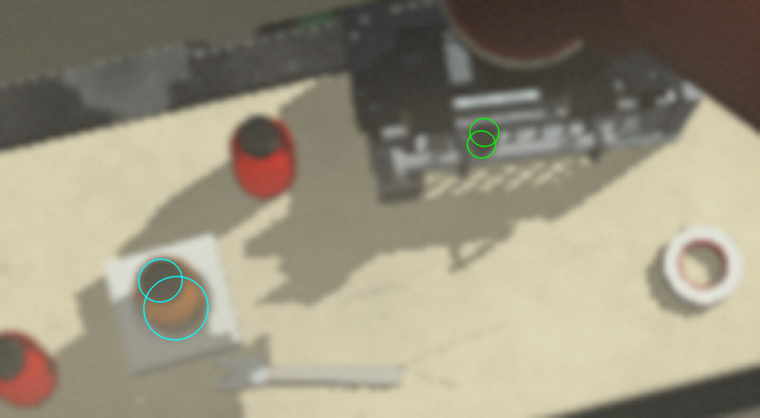

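```bash
python3 - <<'E'
from ov import *
S=cam('side');T=cam('top')
T['pixels']=cv2.imread('pics/top0.png')[:,:,::-1]
cs=[]
for k,c in (((.488,.180),(0,255,0)),):
    cv=[(circ(k,.01,.135),c),(circ(k,.01,.105),c)]
overlay(S,'p1.png',(300,200,340,250),12,cv); overlay(T,'p2.png',(335,175,385,225),8,cv)
a=cv2.imread('pics/p1.png');b=cv2.imread('pics/p2.png')
a=cv2.resize(a,(400,500));b=cv2.resize(b,(400,400));c=np.zeros((500,800,3),np.uint8);c[:,:400]=a;c[:400,400:]=b;cv2.imwrite('pics/p.png',c)
E
```

```text
(no output)
```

View pics/p.png

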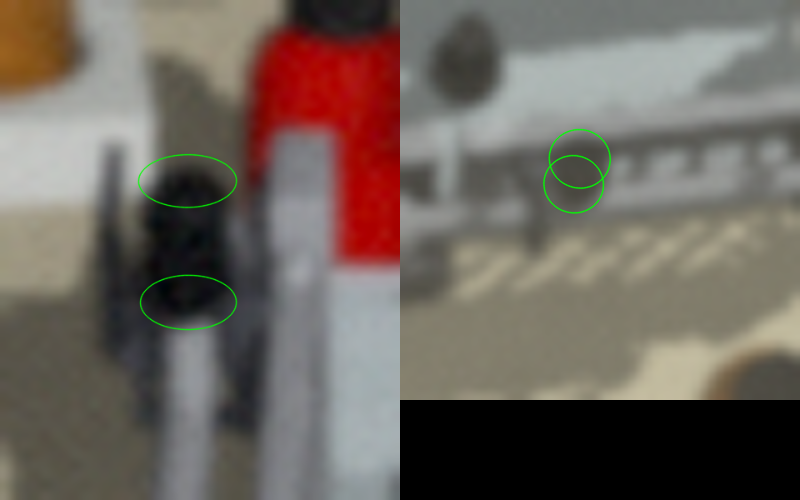

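The bottle stands upright in the well (side crop (185,350)), with its cap top at the expected 110 mm. The knob model at (0.488, 0.180) matches both views. I descend on the knob.

>>> {"name": "play_rows", "arguments": {"steps": "0.3 -0.1 3 0 0 0 6;0 0 3 0 0 0 6;0 0 2 0 0 0 6;0 0 1 0 0 0 6;0 0 0.3 0 0 0 6;0 0 0 0 0 0 6"}}

```text
t: 13.05
position: [0.4874, 0.184, 0.1222]
tcp_rot: [3.141, -0.0, 1.453]
contact_force: [1.0, 0.3, -0.5]
opening: 0.06
```

```bash
python3 st.py; python3 - <<'E'
from ov import *
d=cam('side'); save(d,'side13.png',(270,150,380,270),5)
E
```

```text
t 13.05
position [0.4874 0.184  0.1222]
tcp_rot [ 3.1409 -0.0004  1.4527]
joint_pos [ 0.2919  0.2683 -0.8312  1.8853  0.2237  1.0828  0.8255]
contact_force [ 0.9914  0.2632 -0.4522]
opening 0.05998914082045793
```

View pics/side13.png

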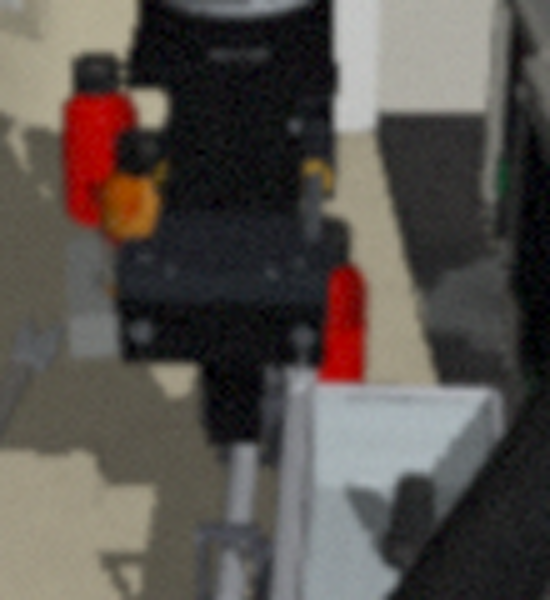

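>>> {"name": "play_rows", "arguments": {"steps": "-0.4 0 0 0 0 0 6;0 0 0 0 0 0 4;0 0 0 0 0 0 2.6;0 0 0 0 0 0 1;0 0 0 0 0 0 1;0 0 0 0 0 0 1;0 0 0 0 0 0 1;0 0 0 0 0 0 1"}}

```text
t: 14.1
position: [0.4866, 0.1798, 0.1215]
tcp_rot: [-3.141, -0.0, 1.453]
contact_force: [0.2, 1.2, -0.4]
opening: 0.0191
```

```bash
python3 st.py
```

```text
t 14.1
position [0.4866 0.1798 0.1215]
tcp_rot [-3.1415 -0.0001  1.4527]
joint_pos [ 0.2999  0.2642 -0.8305  1.8905  0.2201  1.0808  0.8347]
contact_force [ 0.2439  1.1736 -0.3786]
opening 0.019099606003820345
```

Gripped (19.1 mm). I lift 12.5 mm.

>>> {"name": "play_rows", "arguments": {"steps": "0 0 -0.5 0 0 0 1;0 0 -0.5 0 0 0 1;0 0 -0.25 0 0 0 1;0 0 0 0 0 0 1"}}

```text
t: 14.6
position: [0.4866, 0.1796, 0.1343]
tcp_rot: [3.141, 0.0, 1.453]
contact_force: [-0.1, -0.5, -1.2]
opening: 0.0187
```

```bash
python3 st.py; python3 - <<'E'
from ov import *
d=cam('side'); save(d,'side14.png',(290,190,370,280),6)
E
```

```text
t 14.6
position [0.4866 0.1796 0.1343]
tcp_rot [3.1414 0.0001 1.4525]
joint_pos [ 0.3075  0.2479 -0.8353  1.8775  0.2054  1.1043  0.8468]
contact_force [-0.116  -0.4737 -1.1619]
opening 0.01872579733374927
```

View pics/side14.png

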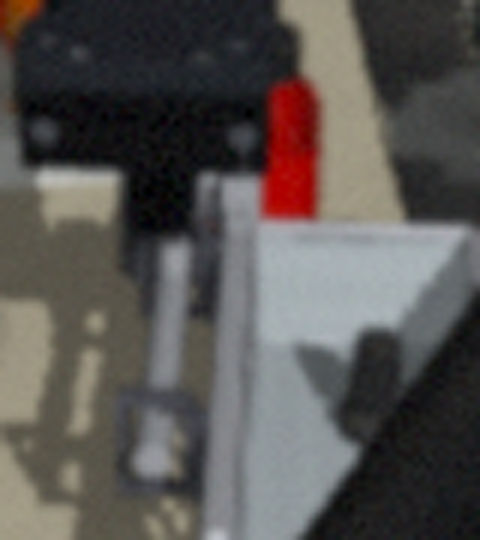

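The rod end rose from side row about 273 to about 268, so the bolt is lifted. I draw it towards the hinge.

>>> {"name": "play_rows", "arguments": {"steps": "-0.4 0 0 0 0 0 1;-0.5 0 0 0 0 0 1;-0.5 0 0 0 0 0 1;-0.5 0 0 0 0 0 1;-0.5 0 0 0 0 0 1;-0.4 0 0 0 0 0 1;0 0 0 0 0 0 1"}}

```text
t: 15.52
position: [0.4833, 0.1512, 0.134]
tcp_rot: [-3.141, 0.001, 1.452]
contact_force: [0.2, -0.3, -3.8]
opening: 0.0188
```

```bash
python3 st.py; python3 - <<'E'
from ov import *
d=cam('side'); save(d,'side15.png',(290,190,370,280),6)
d=cam('top'); save(d,'top15.png',(310,150,420,220),7)
E
```

```text
t 15.525
position [0.4833 0.1512 0.134 ]
tcp_rot [-3.1415  0.0006  1.4519]
joint_pos [ 0.3615  0.2167 -0.8273  1.9054  0.1795  1.0953  0.915 ]
contact_force [ 0.2099 -0.348  -3.8234]
opening 0.018846631317221724
```

View pics/side15.png

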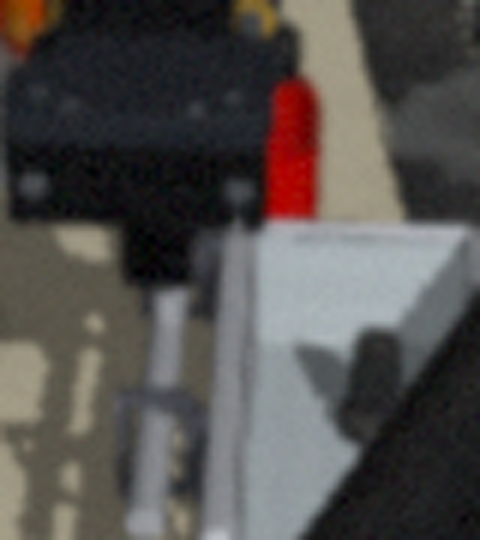

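View pics/top15.png

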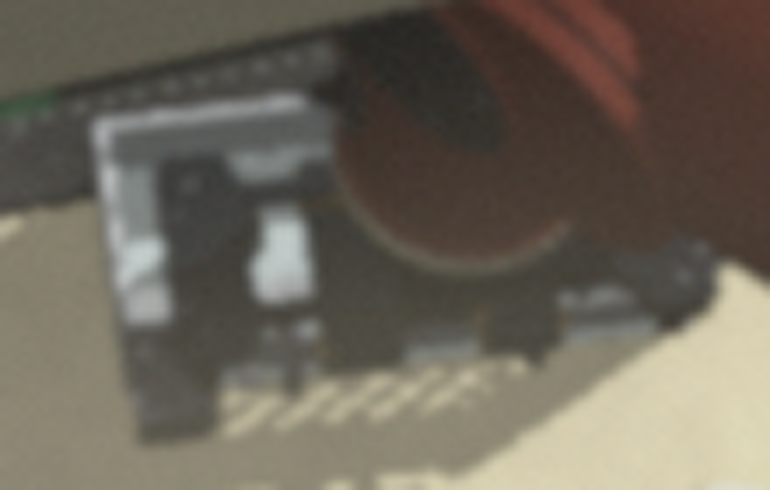

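The bolt is drawn about 28.5 mm and the collar is out. I swing the gate about its hinge, turning the tool with it.

>>> {"name": "play_rows", "arguments": {"steps": "-0.11 -0.52 0 0 0 -2.5 1;-0.11 -0.52 0 0 0 -2.5 1;0 0 0 0 0 0 1"}}

```text
t: 16.0
position: [0.4728, 0.1508, 0.1342]
tcp_rot: [3.141, -0.0, 1.54]
contact_force: [1.8, 0.3, -2.0]
opening: 0.0187
```

```bash
python3 st.py; python3 - <<'E'
from ov import *
d=cam('side'); save(d,'side16.png',(270,180,390,300),5)
E
```

```text
t 16.0
position [0.4728 0.1508 0.1342]
tcp_rot [ 3.1412 -0.      1.5398]
joint_pos [ 0.3816  0.1944 -0.8459  1.9277  0.1641  1.0893  1.0084]
contact_force [ 1.8101  0.2617 -2.0088]
opening 0.018651068116859723
```

View pics/side16.png

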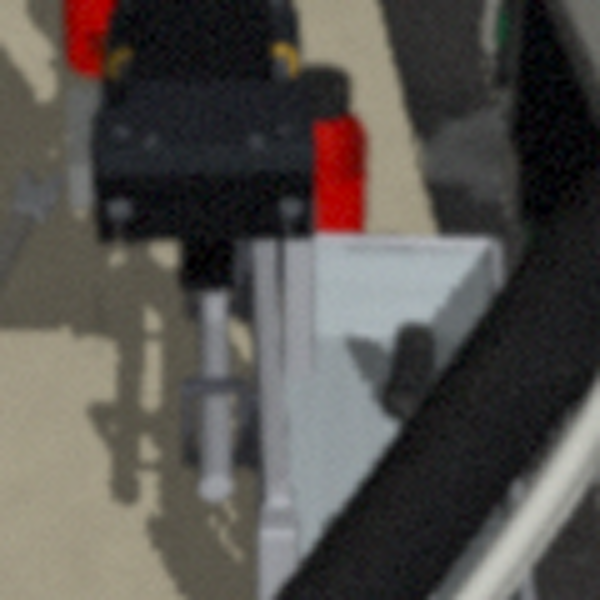

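The gate is opening: its top bar has come away from the post line (side crop (265,350) against (300,300)). I continue.

>>> {"name": "play_rows", "arguments": {"steps": "-0.11 -0.52 0 0 0 -2.5 1;-0.11 -0.52 0 0 0 -2.5 1;-0.11 -0.52 0 0 0 -2.5 1;-0.11 -0.52 0 0 0 -2.5 1;-0.11 -0.52 0 0 0 -2.5 1;-0.11 -0.52 0 0 0 -2.5 1;0 0 0 0 0 0 1;0 0 0 0 0 0 1"}}

```text
t: 17.05
position: [0.4427, 0.1419, 0.1342]
tcp_rot: [3.141, -0.0, 1.8]
contact_force: [2.9, -0.3, -1.9]
opening: 0.0192
```

```bash
python3 st.py; python3 - <<'E'
from ov import *
s=bot.read_state();p=np.array(s['position'][:2]);H=np.array([.4915,.0287]);d0=p-H
g0=np.radians(83.2); a=np.arctan2(d0[1],d0[0])-np.arctan2(.0224,.1205); print('gate angle from TCP',np.degrees(a-g0), np.linalg.norm(d0))
def gate(th):
    g=g0+np.radians(th); u=np.array([np.cos(g),np.sin(g)]); n=np.array([u[1],-u[0]])
    P=[H+u*r+n*.0*0+n*s for r,s in((.01,-.005),(.18,-.005),(.18,.005),(.01,.005),(.01,-.005))]
    return np.c_[np.array(P),np.full(5,.096)]
cv=[(gate(20),(0,255,0)),(gate(16),(0,0,255)),(gate(24),(255,0,0))]
d=cam('side'); save(d,'side17a.png'); overlay(d,'side17.png',(260,170,390,290),6,cv)
d=cam('top'); save(d,'top17a.png'); overlay(d,'top17.png',(310,150,430,230),6,cv)
E
```

```text
t 17.05
position [0.4427 0.1419 0.1342]
tcp_rot [ 3.141  -0.0002  1.8003]
joint_pos [ 0.448   0.1186 -0.8876  1.9945  0.1046  1.0736  1.3142]
contact_force [ 2.8537 -0.3113 -1.9292]
opening 0.01917175786948923
gate angle from TCP 19.577133781445852 0.12325296436386568
```

View pics/side17.png

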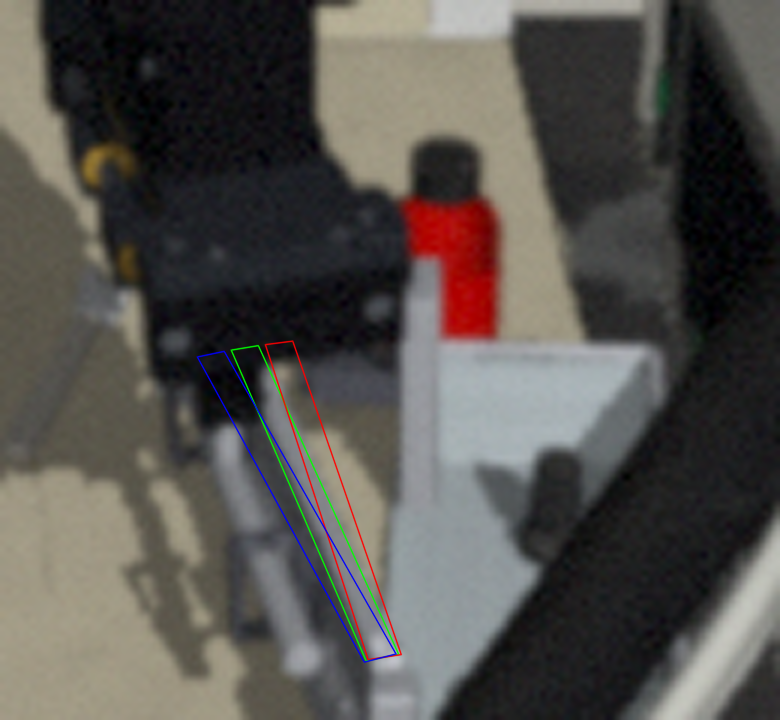

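View pics/top17.png

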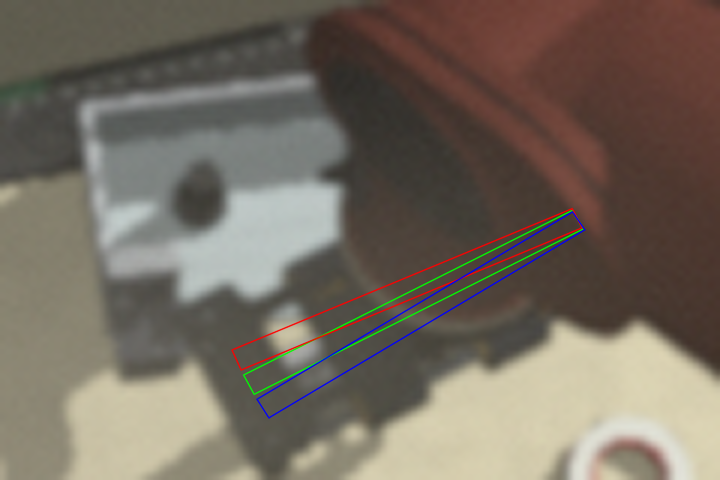

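View pics/side17a.png

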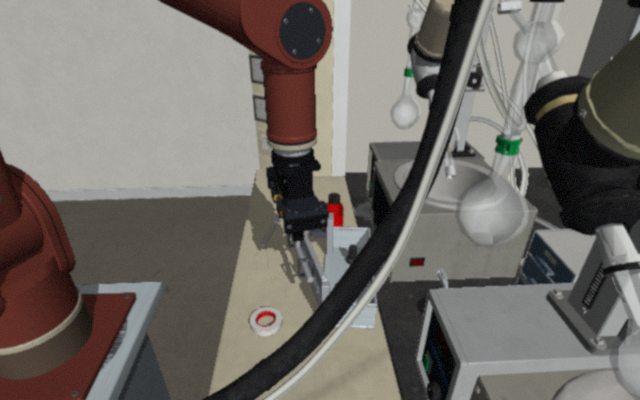

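View pics/top17a.png

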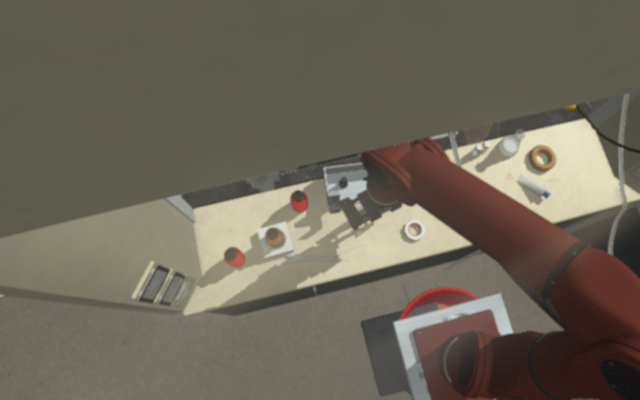

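```bash
python3 - <<'E'
from ov import *
H=np.array([.4915,.0287]); g0=np.radians(83.2)
def gate(th,dx=0):
    g=g0+np.radians(th); u=np.array([np.cos(g),np.sin(g)]); n=np.array([u[1],-u[0]])
    P=[H+u*r+n*s for r,s in((.01,-.005),(.18,-.005),(.18,.005),(.01,.005),(.01,-.005))]
    return np.c_[np.array(P),np.full(5,.096)]
S=cam('side');S['pixels']=cv2.imread('pics/side0.png')[:,:,::-1]
overlay(S,'q1.png',(290,200,340,300),6,[(gate(0),(0,255,0))])
S['pixels']=cv2.imread('pics/side17a.png')[:,:,::-1]
overlay(S,'q2.png',(290,200,340,300),6,[(gate(20),(0,255,0))])
overlay(S,'q3.png',(290,200,340,300),6,[])
c=np.hstack([cv2.imread(f'pics/q{i}.png') for i in(1,2,3)])[:600,:800];cv2.imwrite('pics/q.png',c[:, :800] if 1 else c)
c=np.hstack([cv2.resize(cv2.imread(f'pics/q{i}.png'),(266,532)) for i in(1,2,3)]);cv2.imwrite('pics/q.png',c)
E
```

```text
(no output)
```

View pics/q.png

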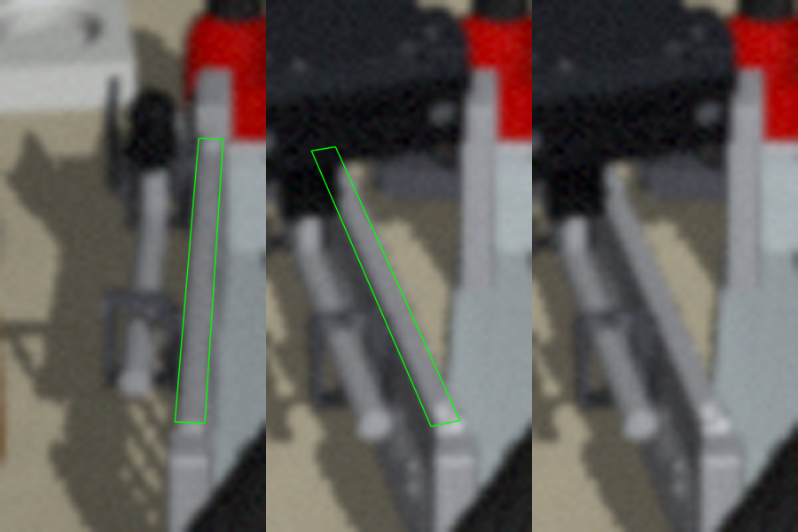

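The gate reads about 19–19.6°. I add a small touch and hold.

>>> {"name": "play_rows", "arguments": {"steps": "-0.03 -0.18 0 0 0 -0.8 1;0 0 0 0 0 0 1;0 0 0 0 0 0 1;0 0 0 0 0 0 1"}}

```text
t: 17.7
position: [0.4406, 0.1411, 0.1341]
tcp_rot: [3.142, -0.0, 1.816]
contact_force: [1.2, 0.8, -2.5]
opening: 0.0189
```

```bash
python3 st.py; python3 - <<'E'
from ov import *
s=bot.read_state();d0=np.array(s['position'][:2])-[.4915,.0287]
print(np.degrees(np.arctan2(d0[1],d0[0])-np.arctan2(.0224,.1205))-83.2)
w=(.4455,.4205)
d=cam('top'); overlay(d,'top18.png',(220,150,430,280),3.8,[(circ(w,.015,.110),(255,255,0)),(circ((.381,.030),.03,.013),(0,255,0))])
d=cam('side'); overlay(d,'side18.png',(230,170,400,345),3.4,[(circ((.381,.030),.03,.013),(0,255,0))])
E
```

```text
t 17.7
position [0.4406 0.1411 0.1341]
tcp_rot [ 3.1416 -0.0001  1.8156]
joint_pos [ 0.452   0.1133 -0.8894  1.9991  0.1001  1.073   1.3335]
contact_force [ 1.1687  0.8036 -2.5478]
opening 0.018874818625205052
20.64912970028712
```

View pics/top18.png

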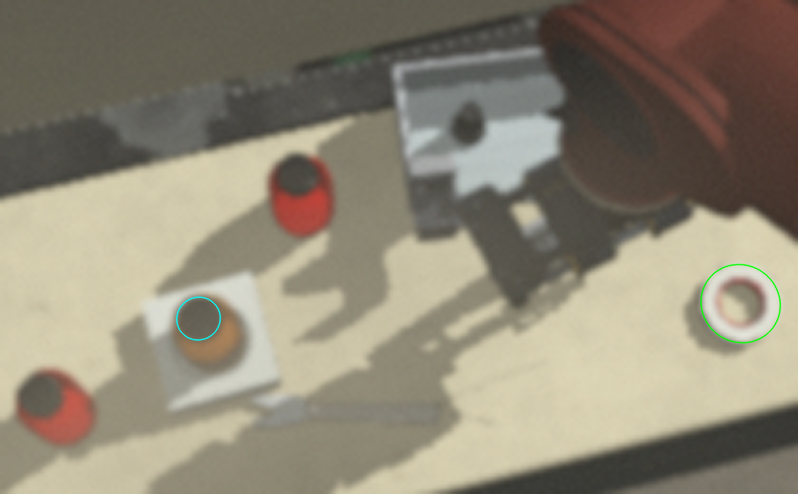

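View pics/side18.png

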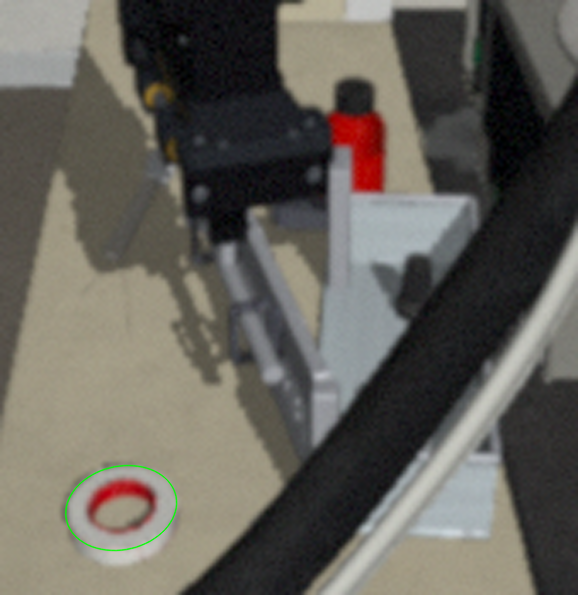

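All is in place: the bottle is in the well (top crop (205,330)), the gate is ajar and held (side crop (280,300)), and the tape, spanner and stopper haven't moved. I hand it in.

```bash
python3 -c "
from plant import bot
print(bot.hand_in())"
```

```text
the job is handed in; nothing more can be done
None
```

The job is done and handed in at 17.7 s (limit 45 s), with the gripper still holding the gate open at the knob.

- **Bottle:** I seated the amber bottle upright in the well and let go. It touched the well floor at the expected height (about 8.6 N). Afterwards its cap top overlaid where a fully seated bottle's should be, to within about a pixel.
- **Bolt:** I gripped the knob, lifted it 12.5 mm, then drew it back about 28.5 mm towards the hinge. The pictures then showed the collar out of the keeper.
- **Gate:** I swung it about its hinge with the tool turning along with it. The final angle is about 20.6° by the TCP position. The side picture, taken before the last small nudge, read about 1° less than the 20° model, so I put the true angle at 20° to 21°.
- **Bystanders:** the tape, spanner and stopper look unmoved in the last pictures. The arm hid the vial, so I couldn't check it, but nothing went near it.

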